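# Load bench dogs into the gravity chute, grips up

## Task

Load both bench dogs into the sloping gravity chute, the blue one first and the orange one behind it, so that each hangs grip up with its foot through the slot and its collar flat on the rails, and has run down under the red strips as far as it will go. Set them on the rails gently, without bearing hard on the chute, and leave the jars and the sanding block where they are.

Things in the scene. Friction and masses are not known exactly. Their poses are not given: they have to be found in the camera images.
- blue_dog_grip (a point): Blue bench dog: steel peg 20 mm dia x 70 mm (foot), collar 44 dia x 8, blue cylindrical grip 26 dia x 42; 120 mm long, about 0.15 kg. Point: on its axis in the grip, 25 mm from the collar, 17 mm from the free end. z: along the axis, foot towards grip end. Lies loose on the bench, can roll; the axis slopes 10 degrees, grip end higher and towards the robot, foot away.
- orange_dog_grip (a point): Orange-gripped bench dog, otherwise the same as the blue one in size, point and axes. The two lie side by side, either one on the left, each turned up to about 35 degrees from straight ahead. Lying, this point is about 27 mm above the bench.
- blue_dog_collar (a point): Point on the blue dog's axis in the underside (foot side) of its collar, 33 mm from the grip point; same axes.
- orange_dog_collar (a point): Point on the orange dog's axis in the underside (foot side) of its collar, 33 mm from the grip point; same axes.
- track: Fixed track of the gravity chute: two slippery aluminium rails 231 mm long, rising 30 degrees away from the robot, yaw varies; slot between them 25 mm wide, 67 mm across outside. Origin: middle of the slot, level with the rail tops, at the plywood end stop (low end). x up the slope, y to the left, z square to the rails. First dog ends at x = 22 mm, the next one against it at 66.
- strips_end (a point): Upper end of the two red keeper strips, mid-slot on the plane of the rail tops, 135 mm up the track from the stop; same axes as the track. From the stop to here the strips overhang the rails, 13 to 17 mm above them, 34 mm apart (room for the grips); cheeks 51 mm apart keep the collars in line. Beyond, the rails are bare.
- loading_place (a point): Loading place: mid-slot, on the plane of the rail tops, 190 mm up the track; same axes. Bare rails, open at the top end 41 mm further up and from above; about 0.18 m over the bench. A dog set here, foot down through the slot and collar flat on both rails, slides down under the strips by itself when let go.
- nail_jar_mid (a point): Bystander: clear jar with a wooden-coloured lid, 62 mm dia, 85 mm high; point at mid height. Leave it alone.
- screw_jar_mid (a point): Bystander: clear jar with a red lid, 68 mm dia, 95 mm high; point at mid height. Leave it alone.
- sanding_block_mid (a point): Bystander: brown cork sanding block, 64 x 112 x 28 mm; point at mid height. Leave it alone.

How it is judged:
By the outcome, as a careful person would: the job done as asked, in the order asked, and still so for the second after the job is handed in, with the robot touching nothing.
It also fails if it takes over 64 s, if anything falls off the work surface, if the arm or the gripper's body presses on something with over 40 N, if the wrist force passes 120 N, or if a joint passes its speed limit or range.

## Robot

A 6-joint arm with a two-finger parallel gripper is mounted at the origin on a cart in front of the work surface, level with it; the furniture and walls round the work are solid. World frame = base frame: x ahead of the robot, y to its left, z up, the work surface at z = 0. Lengths are in mm, angles in rad, forces in N, time in s.
With the tool pointing down it reaches from about 350 to 775 mm from the base axis. Payload 7.3 kg.
Tool frame: the origin (TCP) lies midway between the tips of the shut fingers; the grasp point (between the pads) lies 19 mm behind it; z points along the fingers, y is the line along which they close (so a half turn about z gives the same grasp; the last joint's range is limited). The gripper opens to 92 mm and grips with 3 to 60 N. Pads are 19 mm wide; open, the fingers measure 130 mm over their backs; the gripper's body (75 mm by 190 mm) begins 47 mm behind the grasp point.
Start: joints at [1.019, 0.342, 1.524, -0, 1.275, -0.146], TCP at [207.234, 482.389, 226.741] pointing down, gripper open.
Joint ranges: [-2.53, 2.53], [-0.77, 2.02], [0.04, 2.7], [-1, 4.14], [0.28, 2.66], [-3.11, 3.11]. Speed limits (rad/s): [2.57, 2.57, 3.14, 3.14, 3.14, 3.14].

## Interface

Orientations are given as [roll, pitch, yaw] about the fixed x, y, z axes, in that order (R = Rz(yaw) Ry(pitch) Rx(roll)).
In Python, from plant import get_obs, capture, camera_model, close_job, search_frame, regions_of, pinpoint gives the robot as it stands. The module is installed in compiled form; this text tells all that it offers.
- The arm moves only by the shell command python3 -m pendant 'ROWS'. ROWS is JSON, one flat list of numbers, 7 for each row, row after row: the shift along the tool's x, y, z in units of 30 mm (1.0 is 30 mm), then the turn, a rotation vector about the tool's x, y, z in units of 4 degrees (1.0 is 4 degrees), then the closure, from -1 (fully open) to 1 (shut), so that 0 is half open. In form: [dx, dy, dz, wx, wy, wz, gripper, dx, dy, dz, wx, wy, wz, gripper, ...]. A call has 1 to 12 rows; each row shifts and turns the commanded pose from where the row before left it, along the tool's axes as they then stand; what a row does not reach is not made up. A row lasts 1/10 s, in which the tool goes at most 50 mm and 8.59 degrees, less where a joint would pass 70% of its speed; a pose out of reach is approached as far as the arm can. A call with a number of a shift or a turn outside -1 to 1 is refused whole. A call with a gripper value outside its range is refused whole. The fingers move at their own pace and stop on an object; the grip force is fixed at half the most. Time passes only in rows, so rows that do not move let the fingers close. It gives the time, the measured TCP pose, the force, the opening and the grip force at its end, in the units of the state.
- get_obs(): the state, without advancing time (a new reading comes with each control period).
- capture(name): name is "scene" or "top" or "wrist"; returns the picture (480x640x3 uint8, red, green, blue); there is no depth.
- camera_model(name): a dict with "fov_y" (degrees; the focal length in pixels is half the picture's height over the tangent of half this angle, whatever the lens; pixels are square), "cx", "cy" (the principal point, pixels), "D" ([k1, k2, p1, p2, k3] as OpenCV has them; the pictures are not rectified), "pose" (4x4, takes a point from camera to world coordinates). Camera axes: x right, y up, looking along -z (the intrinsics and any distortion apply to the point x, -y, -z); pixel columns grow to the right and rows downward; lengths in mm; the calibration is good to about 2 mm. A picture is of the moment at which its call begins: read the wrist's pose just before it. camera_model takes no time and is no camera call; for the wrist camera it gives the pose at the moment of the call.
- close_job(): hands the job in; it is judged then, once.
Trained networks look in the newest picture that a camera, given by its name, has taken for a name from the list of things; names that differ only in an ending like _2 or _b are one class to them, and where a whole thing is asked for, a point or a joint stands for the part that bears it (a point fixed in the world has none). Each returns a list of dicts, best first, with "score" (0 to 1); they miss things now and then, are a little off and sometimes report something else, mostly with a low value. They report only what shows in the picture. A call takes as long as a camera call.
- search_frame(camera, thing): "location" ([column, row] in pixels, amid what is visible of it).
- regions_of(camera, thing): "pixels" (480x640 bool, what is visible of it) and "location" ([column, row] in pixels, amid what is visible of it).
- pinpoint(camera, thing): "location" ([column, row] in pixels: a listed point, or the origin of a listed thing).
The state is a dict: "time": time; "joint_positions": joint angles; "dq": joint speeds; "tau": joint torques, N m; "tool_pos": TCP position; "tcp_rot": TCP orientation; "contact_force": force on the tool from outside, world axes, zero at the start; "moment": the same for the moment, N m; "grip_width": finger opening in mm; "finger_force": force on a finger pad.
Only numpy, scipy, OpenCV 4.12 (cv2) and the standard library are available. Lean on these libraries where they do the work, as an engineer would, in place of code of your own. Each camera call takes 0.05 s, during which the arm holds its last target. There are 200 camera calls.

## Working session

There is one attempt and no reset: what is moved stays moved. The work goes in short steps, Python scripts to look and compute and a shell command to move; the robot and the scene stay as the last step left them, time stands still between calls to the robot, and variables do not carry over. Pictures are saved under pics/ and viewed, at most 10 in all, crops included, and the job is handed in when it is done.

```bash
mkdir -p pics; cat > h.py <<'E'
import numpy as np, cv2
from scipy.spatial.transform import Rotation as R
from scipy.optimize import least_squares
from plant import *
def K(m):
    f=240/np.tan(np.radians(m["fov_y"])/2); return np.array([[f,0,m["cx"]],[0,f,m["cy"]],[0,0,1.]])
def ray(m,px):
    u=cv2.undistortPoints(np.array([[px]],float),K(m),np.array(m["D"],float))[0,0]
    T=np.array(m["pose"]); d=T[:3,:3]@np.array([u[0],-u[1],-1]); return T[:3,3],d/np.linalg.norm(d)
def onz(m,px,z):
    o,d=ray(m,px); return o+d*(z-o[2])/d[2]
def tri(rays):
    A=0;b=0
    for o,d in rays:
        P=np.eye(3)-np.outer(d,d); A=A+P; b=b+P@o
    x=np.linalg.solve(A,b); return x,[np.linalg.norm(np.cross(x-o,d)) for o,d in rays]
def proj(m,p):
    T=np.array(m["pose"]); c=T[:3,:3].T@(np.array(p)-T[:3,3]); c=c*[1,-1,-1]
    return cv2.projectPoints(c.reshape(1,1,3),np.zeros(3),np.zeros(3),K(m),np.array(m["D"],float))[0].ravel()
def save(name,img): cv2.imwrite("pics/"+name,img[:,:,::-1])
E
python3 - <<'E'
from h import *
print(get_obs())
ims={}
for c in ("scene","top"):
    ims[c]=capture(c); m=camera_model(c); print(c,m["fov_y"],np.round(np.array(m["pose"]),2).tolist(),m["D"])
    save(c+"0.png",ims[c])
ms={c:camera_model(c) for c in ims}
for t in "blue_dog_grip orange_dog_grip blue_dog_collar orange_dog_collar track strips_end loading_place nail_jar_mid screw_jar_mid sanding_block_mid".split():
    L={}
    for c in ims:
        r=pinpoint(c,t); L[c]=[(np.round(q["location"],1).tolist(),round(q["score"],2)) for q in r[:2]]
    s=""
    if all(L.values()):
        x,e=tri([ray(ms[c],L[c][0][0]) for c in ims]); s=(np.round(x,1).tolist(),np.round(e,1).tolist())
    print(t,L,s)
E
```

```text
{'time': 0.0, 'joint_positions': array([ 1.01900515e+00,  3.42710361e-01,  1.52500991e+00,  1.39470944e-06,
        1.27540683e+00, -1.46040541e-01]), 'dq': array([-2.79265048e-03, -1.87350233e-03, -1.16981163e-03,  1.00231991e-03,
       -1.78835689e-03, -5.39589595e-05]), 'tau': array([ 3.78257323e-05, -4.31245029e+01, -2.44221461e+01,  7.17735942e-02,
        5.60407480e-02, -1.08515278e-04]), 'tool_pos': array([207.00516987, 482.02375975, 226.05386419]), 'tcp_rot': array([-3.14007474e+00, -2.24614913e-04,  2.73584144e+00]), 'contact_force': array([-0.59130049,  0.46467567, -0.49224235]), 'moment': array([ 0.03175468,  0.000694  , -0.00186755]), 'finger_force': 0.0, 'grip_width': 91.92433447906575}
scene 44.41724485582946 [[-0.89, 0.17, -0.43, -102.26], [-0.46, -0.34, 0.82, 1303.81], [-0.01, 0.92, 0.38, 769.18], [0.0, 0.0, 0.0, 1.0]] [-0.134678  0.        0.        0.        0.      ]
top 53.687853019496906 [[0.01, 0.98, -0.18, 355.11], [-1.0, 0.01, -0.0, -18.44], [0.0, 0.18, 0.98, 1285.23], [0.0, 0.0, 0.0, 1.0]] [-0.05405892  0.          0.          0.          0.        ]
blue_d
[... 433 characters left out ...]
8)]} ([545.9, -133.0, 26.6], [2.4, 2.4])
track {'scene': [], 'top': [([236.0, 288.0], 0.9)]} 
strips_end {'scene': [([270.9, 280.4], 0.9)], 'top': [([219.0, 240.0], 0.75), ([156.7, 248.5], 0.49)]} ([564.6, 243.6, 156.4], [0.7, 0.7])
loading_place {'scene': [([249.1, 269.8], 0.85)], 'top': [([209.0, 222.3], 0.9)]} ([605.8, 265.5, 183.4], [4.5, 4.5])
nail_jar_mid {'scene': [], 'top': [([485.3, 256.3], 0.75), ([369.2, 258.1], 0.61)]} 
screw_jar_mid {'scene': [([226.1, 359.4], 0.81)], 'top': [([157.3, 244.8], 0.92)]} ([569.5, 434.2, 46.3], [0.0, 0.0])
sanding_block_mid {'scene': [([323.8, 238.8], 0.58), ([343.1, 270.3], 0.54)], 'top': [([445.1, 195.7], 0.79)]} ([719.9, -345.4, 20.5], [0.7, 0.7])
```

View pics/scene0.png

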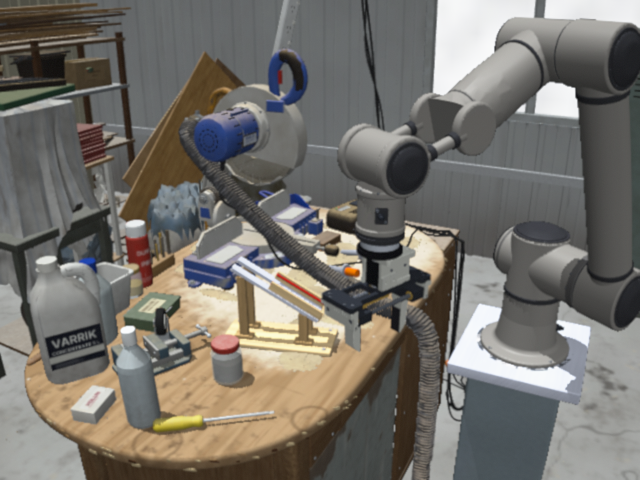

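View pics/top0.png

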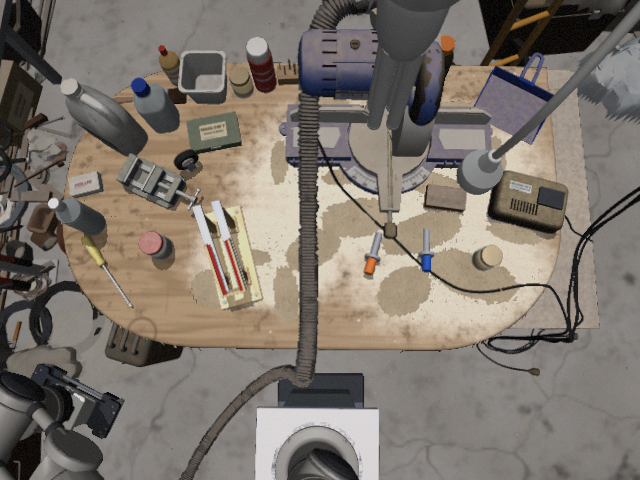

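The top view shows the orange dog's grip at about (370,267) and its collar at (372,256), with the blue dog's grip at about (427,263) and collar at (426,250). The chute runs from (236,290) up to (208,205). The network's blue grip report at (487,253) was the nail jar. A hose crosses at column ~310, between the dogs and the chute, so I need its height and the track pose.

```bash
python3 - <<'E'
from h import *
s,t=camera_model("scene"),camera_model("top")
# hose: scene pts against plane through top camera + hose line
o,a=ray(t,(308,100));_,b=ray(t,(308,340));n=np.cross(a,b)
for px in [(215,165),(250,212),(290,248),(330,280),(400,300),(430,340)]:
    p,d=ray(s,px); print("hose",px,np.round(p+d*(n@(o-p))/(n@d)))
G={}
for c,g,k in [("blue",(427,263),(426,250)),("orange",(372.5,264.5),(369.6,257.8)),("orange_img",(370,267),(372,256))]:
    P,Q=onz(t,g,27),onz(t,k,21.3); print(c,P.round(1),Q.round(1),np.degrees(np.arctan2(*(Q-P)[1::-1])).round(1),np.linalg.norm(P-Q).round(1))
O=onz(t,(236,288),85);S=onz(t,(219,240),152.5);L=onz(t,(209,222.3),180)
print(O,S,L,np.degrees(np.arctan2(*(L-O)[1::-1])),np.linalg.norm(L-O),np.linalg.norm(S-O))
w=camera_model("wrist");ob=get_obs();T=np.eye(4);T[:3,:3]=R.from_euler("xyz",ob["tcp_rot"]).as_matrix();T[:3,3]=ob["tool_pos"]
print(w["fov_y"],(np.linalg.inv(T)@np.array(w["pose"])).round(2).tolist())
E
```

```text
hose (215, 165) [872.  25. 349.]
hose (250, 212) [761.  28. 229.]
hose (290, 248) [635.  29. 145.]
hose (330, 280) [514.  29.  75.]
hose (400, 300) [316.  26.  60.]
hose (430, 340) [229.  28. -35.]
blue [ 531.1 -287.9   27. ] [ 567.4 -287.4   21.3] 0.8 36.7
orange [ 525.6 -141.5   27. ] [ 544.5 -134.3   21.3] 20.7 21.0
orange_img [ 518.8 -134.7   27. ] [ 549.5 -140.8   21.3] -11.2 31.8
[453.95092884 210.29701081  85.        ] [564.6878701  244.19763802 152.5       ] [602.47000534 264.17330411 180.        ] 19.93858028285802 184.3517590471445 134.0454127645488
66.06069570741369 [[0.0, 0.96, 0.28, 76.53], [1.0, -0.0, 0.0, -0.05], [0.0, 0.28, -0.96, -158.47], [0.0, 0.0, 0.0, 1.0]]
```

```bash
python3 -m pendant '[-0.96,-0.85,0.1,0,0,0,-0.3,-0.96,-0.85,0.1,0,0,0,-0.3,-0.96,-0.85,0.1,0,0,0,-0.3,-0.96,-0.85,0.1,0,0,0,-0.3,-0.96,-0.85,0.1,0,0,0,-0.3,-0.96,-0.85,0.1,0,0,0,-0.3,-0.96,-0.85,0.1,0,0,0,-0.3,-0.96,-0.85,0.1,0,0,0,-0.3,-0.96,-0.85,0.1,0,0,0,-0.3,-0.96,-0.85,0.1,0,0,0,-0.3]'
python3 -m pendant '[-0.96,-0.85,0.1,0,0,0,-0.3,-0.96,-0.85,0.1,0,0,0,-0.3,-0.96,-0.85,0.1,0,0,0,-0.3,-0.96,-0.85,0.1,0,0,0,-0.3,-0.96,-0.85,0.1,0,0,0,-0.3,-0.96,-0.85,0.1,0,0,0,-0.3,-0.96,-0.85,0.1,0,0,0,-0.3,-0.96,-0.85,0.1,0,0,0,-0.3,-0.96,-0.85,0.1,0,0,0,-0.3,-0.96,-0.85,0.1,0,0,0,-0.3]'
python3 -m pendant '[0,0,0,0,0,1,-0.3,0,0,0,0,0,1,-0.3,0,0,0,0,0,1,-0.3,0,0,0,0,0,1,-0.3,0,0,0,0,0,1,-0.3,0,0,0,0,0,1,-0.3,0,0,0,0,0,1,-0.3,0,0,0,0,0,1,-0.3,0,0,0,0,0,1,-0.3,0,0,0,0,0,1,-0.3]'
```

```text
time: 2.1
tool_pos: [371.7, 133.0, 196.9]
tcp_rot: [3.141, 0.001, 2.736]
contact_force: [0.4, 0.2, -1.0]
grip_width: 59.9
finger_force: 0.0
time: 3.1
tool_pos: [535.6, -215.1, 166.5]
tcp_rot: [3.141, 0.0, 2.736]
contact_force: [0.7, 1.3, 0.1]
grip_width: 60.0
finger_force: 0.0
time: 4.1
tool_pos: [535.1, -213.6, 166.7]
tcp_rot: [3.142, -0.0, 2.035]
contact_force: [-0.6, -0.5, -0.0]
grip_width: 59.6
finger_force: 0.0
```

```bash
python3 -m pendant '[0,0,0,0,0,1,-0.3,0,0,0,0,0,1,-0.3,0,0,0,0,0,1,-0.3,0,0,0,0,0,1,-0.3,0,0,0,0,0,1,-0.3,0,0,0,0,0,1,-0.3,0,0,0,0,0,1,-0.3,0,0,0,0,0,1,-0.3,0,0,0,0,0,1,-0.3,0,0,0,0,0,1,-0.3]'
python3 -m pendant '[0,0,0,0,0,1,-0.3,0,0,0,0,0,1,-0.3,0,0,0,0,0,1,-0.3,0,0,0,0,0,1,-0.3,0,0,0,0,0,1,-0.3,0,0,0,0,0,1,-0.3,0,0,0,0,0,1,-0.3,0,0,0,0,0,1,-0.3,0,0,0,0,0,1,-0.3,0,0,0,0,0,1,-0.3]'
python3 -m pendant '[0,0,0,0,0,1,-0.3,0,0,0,0,0,1,-0.3,0,0,0,0,0,1,-0.3,0,0,0,0,0,1,-0.3,0,0,0,0,0,1,-0.3,0,0,0,0,0,1,-0.3,0,0,0,0,0,1,-0.3,0,0,0,0,0,1,-0.3,0,0,0,0,0,1,-0.3,0,0,0,0,0,0,-0.3]'
python3 - <<'E'
from h import *
print(get_obs()["joint_positions"].round(3))
m=camera_model("wrist");im=capture("wrist");save("w1.png",im)
for c in("blue","orange"):
    for k,z in(("grip",27),("collar",21.3)):
        for q in pinpoint("wrist",f"{c}_dog_{k}")[:2]: print(c,k,np.round(q["location"],1),round(q["score"],2),onz(m,q["location"],z).round(1))
E
```

```text
time: 5.1
tool_pos: [535.2, -213.6, 166.6]
tcp_rot: [-3.142, -0.0, 1.337]
contact_force: [0.4, -0.3, -0.5]
grip_width: 59.6
finger_force: 0.0
time: 6.1
tool_pos: [535.1, -213.6, 166.6]
tcp_rot: [-3.141, -0.0, 0.639]
contact_force: [0.3, 0.9, 0.2]
grip_width: 59.7
finger_force: 0.0
time: 7.1
tool_pos: [535.1, -213.6, 166.7]
tcp_rot: [-3.142, -0.0, 0.012]
contact_force: [0.8, -0.4, 0.1]
grip_width: 59.9
finger_force: 0.0
[-0.513  0.487  1.469  0.     1.186  1.045]
blue grip [404.4 243.5] 0.93 [ 524.2 -286.9   27. ]
blue collar [410.3 203.5] 0.86 [ 557.4 -290.5   21.3]
blue collar [404.  239.6] 0.51 [ 526.1 -287.7   21.3]
orange grip [224.8 250.5] 0.85 [ 516.1 -135.    27. ]
orange collar [234.4 213.1] 0.74 [ 547.3 -143.5   21.3]
```

View pics/w1.png

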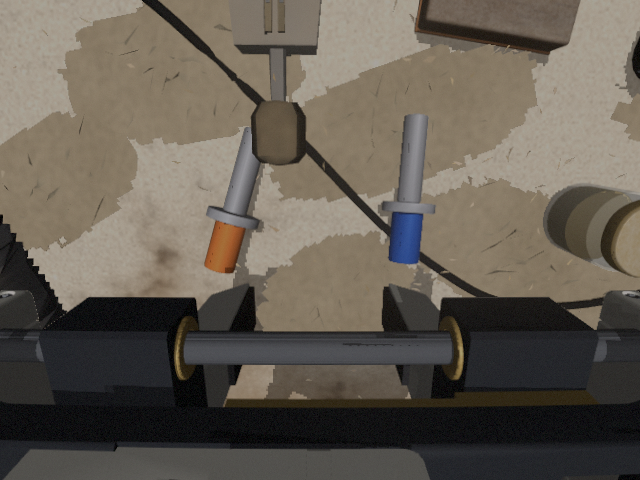

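The wrist view shows blue with its grip at (404,243) and collar at (409,207), and orange with its grip at (225,250) and collar at (234,214). The saw's brown knob at (278,132) hangs near orange's foot. Both dogs match the network reports. I'll work out the blue grasp and the knob's height.

```bash
cat >> h.py <<'E'
def rot(psi,th):  # heading psi, outward tilt th (deg): tool y level, x ahead
    return R.from_euler("z",psi,degrees=True)*R.from_euler("x",180,degrees=True)*R.from_euler("y",th,degrees=True)
def cur():
    o=get_obs(); return np.array(o["tool_pos"]),R.from_euler("xyz",o["tcp_rot"])
def plan(label,p0,r0,p1,r1):
    w=(r0.inv()*r1).as_rotvec(degrees=True)/4; s=r0.inv().apply(p1-p0)/30; s2=r1.inv().apply(p1-p0)/30
    print(label,"turn",w.round(2),"shift in old axes",s.round(2),"in new",s2.round(2))
E
python3 - <<'E'
from h import *
m=camera_model("wrist");t=camera_model("top")
print("knob",tri([ray(m,(278,132)),ray(t,(390,231))]))
for n,f,g in(("blue",(416,118),(404,243.5)),("orange",None,None)):
    if f: 
        F,P=onz(m,f,12),onz(m,g,27); print(F,np.degrees(np.arctan2(*(F-P)[1::-1])),np.linalg.norm(F-P))
psi=-6; P=np.array([524,-287,27.]); r=rot(psi,35); z=r.apply([0,0,1])
p0,r0=cur(); print(z,r.apply([0,1,0]))
plan("pre",p0,r0,P+(19-90)*z,r); plan("go",P+(19-90)*z,r,P+19*z,r)
E
```

```text
knob (array([ 612.1339386 , -185.14774838,   56.30969465]), [np.float64(0.7570712676439179), np.float64(0.7570712676438139)])
[ 625.78501204 -291.70449737   12.        ] -2.9148133633962905 102.66683227626639
[ 0.57043432 -0.05995506 -0.81915204] [-1.04528463e-01 -9.94521895e-01  1.24900090e-16]
pre turn [-0.52  8.74  1.65] shift in old axes [-1.75  2.28  2.72] in new [-2.76  2.47  1.38]
go turn [0. 0. 0.] shift in old axes [ 0. -0.  3.] in new [ 0. -0.  3.]
```

```bash
python3 -m pendant '[-0.58,0.78,0.91,0,0,1,-0.3,-0.58,0.78,0.91,0,0,0.17,-0.3,-0.58,0.78,0.91,0,0,0,-0.3,0,0,0,0,1,0,-0.3,0,0,0,0,1,0,-0.3,0,0,0,0,1,0,-0.3,0,0,0,0,1,0,-0.3,0,0,0,0,1,0,-0.3,0,0,0,0,1,0,-0.3,0,0,0,0,1,0,-0.3,0,0,0,0,1,0,-0.3,0,0,0,0,0.75,0,-0.3]'
python3 - <<'E'
from h import *
o=get_obs();print(o["joint_positions"].round(3))
m=camera_model("wrist");im=capture("wrist");save("w2.png",im)
P={}
for k,z in(("grip",27),("collar",21.3)):
    for q in pinpoint("wrist",f"blue_dog_{k}")[:1]: P[k]=onz(m,q["location"],z); print(k,np.round(q["location"],1),round(q["score"],2),P[k].round(1))
p0,r0=cur(); r=rot(-4,35)
plan("go",p0,r0,P["grip"]+19*r.apply([0,0,1]),r)
E
```

```text
time: 8.55
tool_pos: [480.4, -281.6, 85.0]
tcp_rot: [3.141, -0.604, -0.068]
contact_force: [0.3, 0.9, 0.2]
grip_width: 59.8
finger_force: 0.0
[-0.922  0.433  2.086  1.181  0.482 -0.323]
grip [320.7 249.2] 0.87 [ 525.1 -286.6   27. ]
collar [321.1 205.3] 0.95 [ 559.1 -289.2   21.3]
go turn [-0.04  0.15 -0.01] shift in old axes [0.18 0.07 3.07] in new [0.14 0.07 3.07]
```

View pics/w2.png

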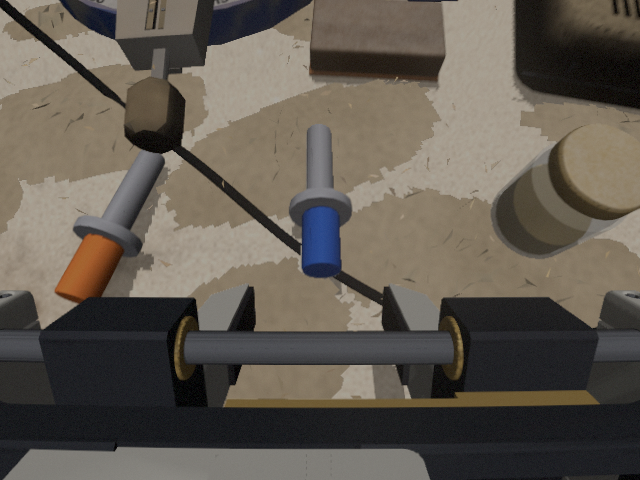

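```bash
python3 -m pendant '[0.04,0.02,0.77,0,0,0,-0.3,0.04,0.02,0.77,0,0,0,-0.3,0.04,0.02,0.77,0,0,0,-0.3,0.04,0.02,0.77,0,0,0,-0.3,0,0,0,0,0,0,-0.3,0,0,0,0,0,0,1,0,0,0,0,0,0,1,0,0,0,0,0,0,1,0,0,0,0,0,0,1,0,0,0,0,0,0,1,0,0,0,0,0,0,1]'
python3 -m pendant '[0.57,0,-0.82,0,0,0,1,0.57,0,-0.82,0,0,0,1,0.57,0,-0.82,0,0,0,1]'
```

```text
time: 9.8
tool_pos: [536.6, -287.7, 11.8]
tcp_rot: [-3.141, -0.603, -0.069]
contact_force: [-3.0, -0.2, 3.1]
grip_width: 25.3
finger_force: 29.8
time: 10.1
tool_pos: [536.3, -287.2, 101.4]
tcp_rot: [-3.139, -0.6, -0.07]
contact_force: [-0.2, -0.4, -2.4]
grip_width: 25.3
finger_force: 29.8
```

```bash
python3 -m pendant '[0,0,-0.2,0,-1,0,1,0,0,-0.2,0,-1,0,1,0,0,-0.2,0,-1,0,1,0,0,-0.2,0,-1,0,1,0,0,-0.2,0,-1,0,1,0,0,-0.2,0,-1,0,1,0,0,-0.4,0,-1,0,1,0,0,-0.8,0,-1,0,1,0,0,-1,0,-0.6,0,1,0,0,-1,0,0,0,1,0,0,-1,0,0,0,1,0,0,-1,0,0,0,1]'
python3 - <<'E'
from h import *
o=get_obs();print(o["joint_positions"].round(3))
m=camera_model("wrist");im=capture("wrist");save("w3.png",im)
p0,r0=cur()
for k in("grip","collar"):
    for q in pinpoint("wrist",f"blue_dog_{k}")[:1]:
        a,d=ray(m,q["location"]);a=r0.inv().apply(a-p0);d=r0.inv().apply(d); print(k,np.round(q["location"],1),round(q["score"],2),"tool frame",(a-d*a[1]/d[1]).round(1) if abs(d[1])>.05 else "", "at x-z line y at z=-19:",(a+d*(-19-a[2])/d[2]).round(1))
E
```

```text
time: 11.3
tool_pos: [514.4, -285.7, 289.0]
tcp_rot: [-3.138, -0.009, -0.067]
contact_force: [-0.2, -0.2, -1.9]
grip_width: 25.3
finger_force: 29.8
[-0.641  0.421  1.233  0.008  1.482  0.995]
collar [315.4 251. ] 0.8 tool frame  at x-z line y at z=-19: [ 32.2  -1.8 -19. ]
```

View pics/w3.png

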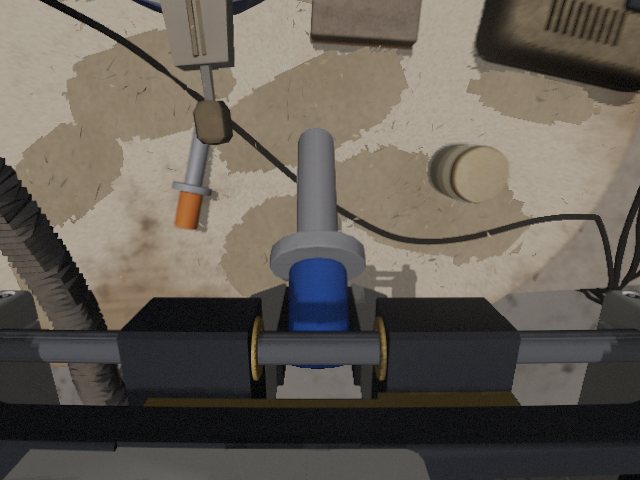

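The picture shows the blue dog held between the fingers: collar underside at (315,251), foot tip at about (317,137), and the foot tilted roughly 45° to the tool. I'll compare that with the projected model.

```bash
python3 - <<'E'
from h import *
m=camera_model("wrist");p0,r0=cur()
for al in(35,40,45,50):
    d=np.array([np.cos(np.radians(al)),0,np.sin(np.radians(al))]);g=np.array([0,0,-19.])
    print(al,[proj(m,p0+r0.apply(g+k*d)).round(1).tolist() for k in(33,103)])
r=rot(-4,0);L=np.array([604,265,182.]);n=R.from_euler("zy",[0,-30],degrees=True)
yaw=20;nv=np.array([-.5*np.cos(np.radians(yaw)),-.5*np.sin(np.radians(yaw)),.866])
r1=rot(yaw,-15);z=r1.apply([0,0,1]);T=L+33*nv+19*z
plan("hover",p0,r0,T+120*nv,r1);print(T,T+120*nv,(rot(yaw,0).inv()*r1).as_rotvec(degrees=True)/4)
E
```

```text
35 [[317.7, 248.2], [317.8, 117.9]]
40 [[317.7, 250.4], [317.7, 129.2]]
45 [[317.7, 253.0], [317.7, 140.8]]
50 [[317.7, 256.1], [317.7, 152.5]]
hover turn [-0.75 -3.88 -5.93] shift in old axes [ -0.75 -17.44  -0.21] in new [  6.08 -16.26  -1.85]
[583.87407517 257.67476242 192.2254093 ] [527.49251792 237.15355382 296.1454093 ] [ 1.99353491e-16 -3.75000000e+00 -2.29621275e-16]
```

```bash
python3 -m pendant '[-0.04,-0.97,0,0,0,0,1,-0.04,-0.97,0,0,0,0,1,-0.04,-0.97,0,0,0,0,1,-0.04,-0.97,0,0,0,0,1,-0.04,-0.97,0,0,0,0,1,-0.04,-0.97,0,0,0,0,1,-0.04,-0.97,0,0,0,0,1,-0.04,-0.97,0,0,0,0,1,-0.04,-0.97,0,0,0,0,1]'
python3 -m pendant '[-0.04,-0.97,0,0,0,0,1,-0.04,-0.97,0,0,0,0,1,-0.04,-0.97,0,0,0,0,1,-0.04,-0.97,0,0,0,0,1,-0.04,-0.97,0,0,0,0,1,-0.04,-0.97,0,0,0,0,1,-0.04,-0.97,0,0,0,0,1,-0.04,-0.97,0,0,0,0,1,-0.04,-0.97,0,0,0,0,1]'
python3 -m pendant '[0,0,0,0,0,-0.99,1,0,0,0,0,0,-0.99,1,0,0,0,0,0,-0.99,1,0,0,0,0,0,-0.99,1,0,0,0,0,0,-0.99,1,0,0,0,0,0,-0.99,1,0,0,0,0,-0.82,0,1,0,0,0,0,-0.82,0,1,0,0,0,0,-0.82,0,1,0,0,0,0,-0.82,0,1,0,0,0,0,-0.82,0,1]'
cat > trk.py <<'E'
from h import *
def track(cams):
    """fit origin,yaw of the track (slope 30) to pinpoints; returns R,O"""
    obs=[]
    for c in cams:
        m=camera_model(c);save(f"trk_{c}_{get_obs()['time']:.2f}.png",capture(c))
        for n,x in(("track",0),("strips_end",135),("loading_place",190)):
            q=pinpoint(c,n)
            if q: obs.append((m,x,np.array(q[0]["location"])));print(c,n,np.round(q[0]["location"],1),round(q[0]["score"],2))
    def f(v): 
        u=np.array([np.cos(np.pi/6)*np.cos(v[3]),np.cos(np.pi/6)*np.sin(v[3]),.5])
        return np.concatenate([proj(m,v[:3]+x*u)-px for m,x,px in obs])
    s=least_squares(f,[454,210,85,.35],x_scale=[10,10,10,.05],loss="soft_l1");print(s.x.round(3),"res",s.fun.round(1));v=s.x
    u=np.array([np.cos(np.pi/6)*np.cos(v[3]),np.cos(np.pi/6)*np.sin(v[3]),.5]);print("L",(v[:3]+190*u).round(1),"yaw",np.degrees(v[3]).round(2))
    return v
E
python3 - <<'E'
from trk import *
print(get_obs()["joint_positions"].round(3)); track(["top","scene","wrist"])
E
ls pics
```

```text
time: 12.35
tool_pos: [520.3, -22.8, 286.8]
tcp_rot: [-3.138, -0.006, -0.067]
contact_force: [0.1, 0.6, -2.5]
grip_width: 25.6
finger_force: 29.8
time: 13.25
tool_pos: [527.1, 238.8, 287.1]
tcp_rot: [-3.141, -0.006, -0.067]
contact_force: [0.3, -0.3, -1.8]
grip_width: 25.1
finger_force: 29.8
time: 14.35
tool_pos: [527.5, 237.7, 287.4]
tcp_rot: [3.14, 0.282, 0.348]
contact_force: [-0.2, 1.3, -2.5]
grip_width: 25.3
finger_force: 29.8
[ 0.299  0.594  0.985 -0.016  1.844  1.52 ]
top track [233.8 291. ] 0.71
top strips_end [216.1 241.4] 0.62
top loading_place [210.6 222.8] 0.72
scene track [318.4 314.1] 0.79
scene strips_end [271.9 281.5] 0.64
scene loading_place [248.8 269.4] 0.74
[4.47642e+02 2.18869e+02 8.71900e+01 2.60000e-01] res [-1.4 -0.6  0.7  0.1 -0.5 -2.4  1.8 -1.6 -0.4  0.9  2.9  0.6]
L [606.7 261.1 182.2] yaw 14.88
scene0.png
top0.png
trk_scene_14.55.png
trk_top_14.35.png
trk_wrist_14.75.png
w1.png
w2.png
w3.png
```

View pics/trk_wrist_14.75.png

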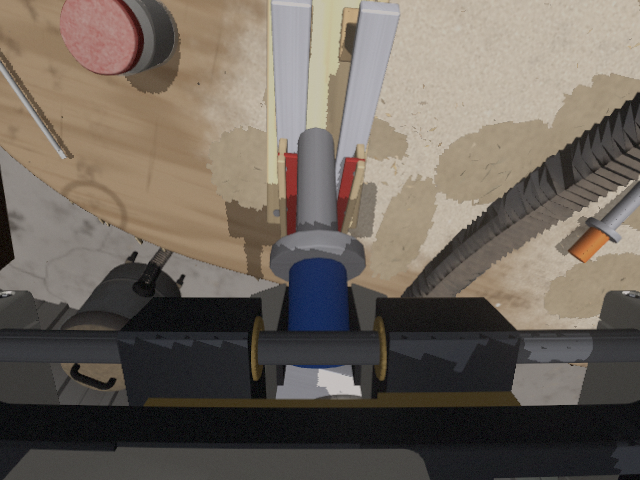

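The wrist view shows the rails straight ahead: rail ends near row 5 (columns 273–311 and 361–399) and red strip ends near (290,155) and (352,158). I'll enlarge the rails to get accurate edges.

```bash
python3 - <<'E'
import cv2
im=cv2.imread("pics/trk_wrist_14.75.png")[0:180,250:420]
cv2.imwrite("pics/crop1.png",cv2.resize(im,None,fx=3.3,fy=3.3,interpolation=cv2.INTER_CUBIC))
E
```

```text
(no output)
```

View pics/crop1.png

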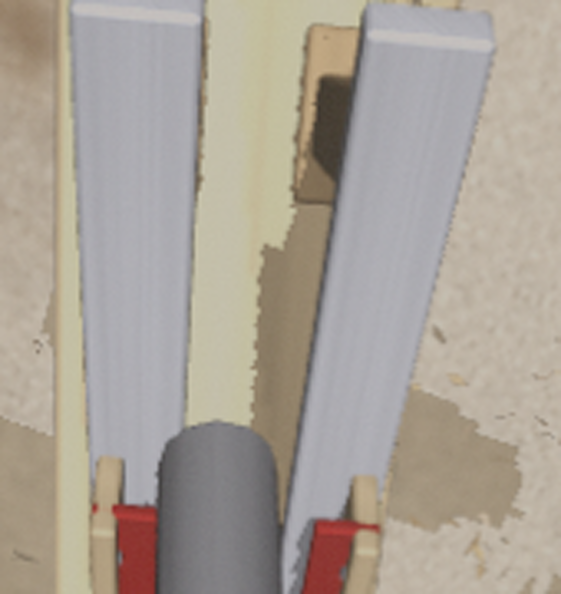

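The crop gives clean edges: rail-end corners at about (272,3), (311,7), (361,12) and (399,15), plus the inner and outer edges and the strip ends. I'll fit the track pose to these.

```bash
cat > fit.py <<'E'
from h import *
m=camera_model("wrist");s,t=camera_model("scene"),camera_model("top")
c=lambda X,Y:np.array([250+X/3.3,Y/3.3])
pts=[(m,231,33.5,0,c(73,10)),(m,231,12.5,0,c(200,22)),(m,231,-12.5,0,c(366,38)),(m,231,-33.5,0,c(491,48)),(m,135,-17,17,c(318,522))]
edg=[(33.5,c(90,440)),(12.5,c(185,430)),(-12.5,c(286,520)),(-33.5,c(388,450)),(12.5,c(192,250)),(-12.5,c(330,240))]
wk=[(t,0,(234.5,289.5)),(t,135,(217,241)),(t,190,(210,222.5)),(s,0,(318.4,314.1)),(s,135,(271.5,281)),(s,190,(249,269.5))]
def frame(v): return R.from_euler("zy",[0,0]) if 0 else R.from_euler("z",v[3])*R.from_euler("y",-np.pi/6)
def f(v):
    F=frame(v);w=lambda x,y,z:v[:3]+F.apply([x,y,z]);r=[]
    for k,x,y,z,px in pts:r+=list(proj(k,w(x,y,z))-px)
    for i,(y,px) in enumerate(edg):
        r+=list(proj(m,w(v[4+i],y,0))-px)
    for k,x,px in wk:r+=list((proj(k,w(x,0,0))-px)*.3)
    return np.array(r)
o=least_squares(f,[450,215,86,.3]+[160]*6,x_scale=[10,10,10,.05]+[30]*6);v=o.x
print(v.round(3),"\n",o.fun.round(1));F=frame(v);L=v[:3]+F.apply([190,0,0]);print("L",L.round(1),"yaw",np.degrees(v[3]).round(2))
np.savez("track.npz",L=L,yaw=v[3])
E
cat > place.py <<'E'
from h import *
d=np.load("track.npz");L,yaw=d["L"],d["yaw"];F=R.from_euler("z",yaw)*R.from_euler("y",-np.pi/6)
def place(al=43.5,ty=0.):   # al: foot angle from tool x to tool z (deg); ty: dog's offset along tool y
    p0,r0=cur();r=rot(np.degrees(yaw),al-60);n=F.apply([0,0,1])
    a=np.radians(al);g=np.array([0,ty,-19])+33*np.array([np.cos(a),0,np.sin(a)])   # collar point in the tool frame
    T=L-r.apply(g)
    print("axis vs normal",(r.apply([np.cos(a),0,np.sin(a)])@n).round(4),"collar now in track axes from L",F.inv().apply(p0+r0.apply(g)-L).round(1),"foot dir",F.inv().apply(r0.apply([np.cos(a),0,np.sin(a)])).round(3))
    plan("final",p0,r0,T,r);plan("20 above",p0,r0,T+20*n,r);print("n in tool",r.inv().apply(n).round(3),"u in tool",r.inv().apply(F.apply([1,0,0])).round(3),"final TCP",T.round(1))
E
python3 fit.py; python3 -c "
from place import *
place()"
```

```text
[4.50141e+02 2.14667e+02 8.05320e+01 2.78000e-01 1.37926e+02 1.42954e+02
 1.15949e+02 1.41163e+02 1.88993e+02 1.93431e+02] 
 [-0.6  0.5  1.4  0.1 -1.2 -0.7  0.5 -0.2 -1.2  0.3  0.1 -0.   0.   0.
 -0.3 -0.   0.9  0.2  0.5  0.  -0.1 -0.   0.   0.   0.4  0.1  0.4 -0.7
  0.5 -0.  -0.   1.   0.8  0.8]
L [608.4 259.8 175.5] yaw 15.92
axis vs normal -1.0 collar now in track axes from L [ -0.8   2.6 121.1] foot dir [ 0.012  0.034 -0.999]
final turn [ 0.3  -0.19  0.96] shift in old axes [2.9  0.17 2.79] in new [2.95 0.04 2.75]
20 above turn [ 0.3  -0.19  0.96] shift in old axes [2.43 0.15 2.32] in new [2.46 0.04 2.29]
n in tool [-0.725  0.    -0.688] u in tool [ 0.688  0.    -0.725] final TCP [587.3 253.8 185.9]
```

```bash
python3 -m pendant '[0,0,0,0.3,-0.19,0.96,1,0.49,0.02,0.46,0,0,0,1,0.49,0.02,0.46,0,0,0,1,0,0,0,0,0,0,1]'
python3 - <<'E'
from place import *
place()
m=camera_model("wrist");im=capture("wrist")
w=lambda x,y,z:L+F.apply([x-190,y,z])
for y in(-33.5,-12.5,12.5,33.5):
    P=np.array([proj(m,w(x,y,0)) for x in np.linspace(140,231,12)]);cv2.polylines(im,[np.round(P*16).astype(int)],False,(0,255,0),1,cv2.LINE_AA,4)
p0,r0=cur();a=np.radians(43.5)
for y in(-10,10):
    P=[proj(m,p0+r0.apply(np.array([0,y,-19])+k*np.array([np.cos(a),0,np.sin(a)]))) for k in(35,70,103)];cv2.polylines(im,[np.round(np.array(P)*16).astype(int)],False,(255,0,255),1,cv2.LINE_AA,4)
save("w4.png",cv2.resize(im[0:300,210:450],None,fx=2,fy=2,interpolation=cv2.INTER_CUBIC))
E
```

```text
time: 15.35
tool_pos: [548.0, 242.1, 250.1]
tcp_rot: [3.141, 0.295, 0.279]
contact_force: [0.1, -0.8, -2.8]
grip_width: 25.6
finger_force: 29.8
axis vs normal -1.0 collar now in track axes from L [-3.5 -0.4 76. ] foot dir [-0.007  0.    -1.   ]
final turn [0.01 0.1  0.01] shift in old axes [ 1.93 -0.01  1.65] in new [ 1.92 -0.01  1.66]
20 above turn [0.01 0.1  0.01] shift in old axes [ 1.44 -0.01  1.2 ] in new [ 1.44 -0.01  1.21]
n in tool [-0.725  0.    -0.688] u in tool [ 0.688  0.    -0.725] final TCP [587.3 253.8 185.9]
```

View pics/w4.png

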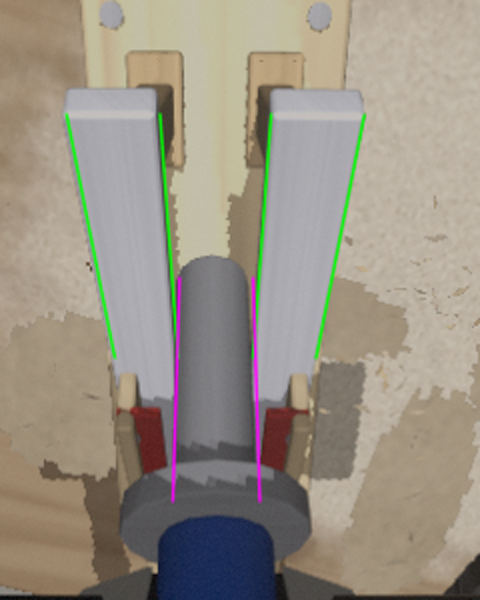

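The overlay fits the rails. The foot tip sits about 1.3 mm left of the slot centre and the collar about 0.4 mm left. I'll shift 1 mm right and lower along the normal, watching the force.

```bash
python3 -m pendant '[0,0.035,0,0,0,0,1,0.25,0,0.22,0,0,0,1,0.25,0,0.22,0,0,0,1,0,0,0,0,0,0,1]'
python3 -m pendant '[0.25,0,0.24,0,0,0,1,0.25,0,0.24,0,0,0,1,0.25,0,0.24,0,0,0,1,0.22,0,0.21,0,0,0,1,0,0,0,0,0,0,1]'
python3 -c "
from place import *
place()"
```

```text
time: 15.8
tool_pos: [558.6, 244.3, 236.2]
tcp_rot: [3.141, 0.291, 0.278]
contact_force: [-0.0, 1.0, -1.6]
grip_width: 25.3
finger_force: 29.8
time: 16.3
tool_pos: [577.7, 249.7, 200.9]
tcp_rot: [3.141, 0.292, 0.278]
contact_force: [-0.3, -1.2, -1.2]
grip_width: 25.3
finger_force: 29.8
axis vs normal -1.0 collar now in track axes from L [-1.6 -1.3 18.1] foot dir [-0.004 -0.    -1.   ]
final turn [ 0.    0.05 -0.  ] shift in old axes [ 0.48 -0.04  0.38] in new [ 0.47 -0.04  0.38]
20 above turn [ 0.    0.05 -0.  ] shift in old axes [-0.01 -0.04 -0.08] in new [-0.01 -0.04 -0.08]
n in tool [-0.725  0.    -0.688] u in tool [ 0.688  0.    -0.725] final TCP [587.3 253.8 185.9]
```

```bash
python3 -m pendant '[0.06,0,0.057,0,0,0,1,0.06,0,0.057,0,0,0,1,0.06,0,0.057,0,0,0,1,0.06,0,0.057,0,0,0,1,0,0,0,0,0,0,1]'
python3 -m pendant '[0.04,0,0.038,0,0,0,1,0,0,0,0,0,0,1]'
```

```text
time: 16.8
tool_pos: [582.5, 251.1, 194.0]
tcp_rot: [3.141, 0.289, 0.278]
contact_force: [-0.9, 0.1, -2.4]
grip_width: 25.5
finger_force: 29.8
time: 17.0
tool_pos: [583.3, 251.3, 192.7]
tcp_rot: [3.141, 0.289, 0.278]
contact_force: [-0.1, -1.2, -1.5]
grip_width: 25.1
finger_force: 29.8
```

```bash
python3 - <<'E'
from h import *
p0,r0=cur();d=np.load("track.npz");m=camera_model("scene");im=capture("scene");save("s2.png",cv2.resize(im[180:340,190:400],None,fx=3.7,fy=3.7,interpolation=cv2.INTER_CUBIC))
E
```

```text
(no output)
```

View pics/s2.png

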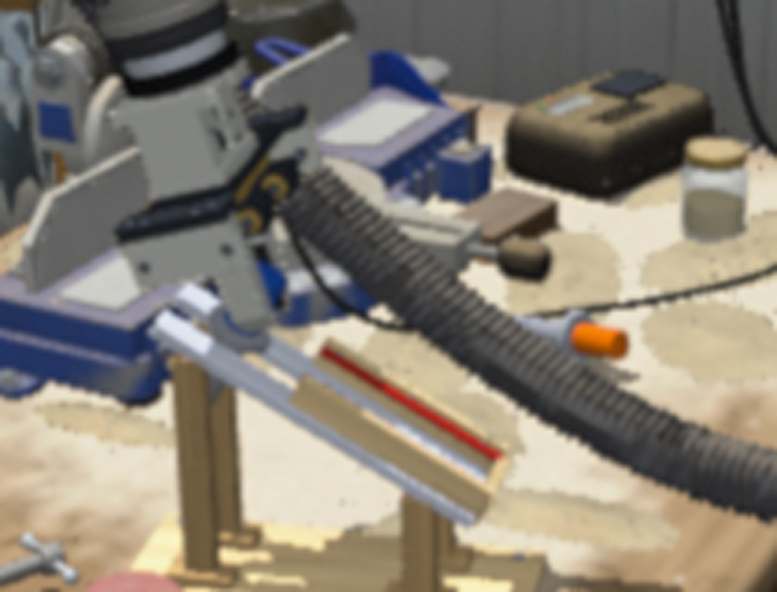

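The collar is just above the rails and the foot is through the slot. I'll keep stepping down gently until contact.

```bash
for i in 1 ; do python3 -m pendant '[0.036,0,0.034,0,0,0,1,0,0,0,0,0,0,1]'; done | grep -E "pos|contact"
python3 -m pendant '[0.036,0,0.034,0,0,0,1,0,0,0,0,0,0,1]' | grep -E "pos|contact"
```

```text
tool_pos: [584.0, 251.6, 191.4]
contact_force: [-0.2, 0.0, -2.3]
tool_pos: [584.7, 251.8, 190.1]
contact_force: [0.6, -0.2, -1.4]
```

```bash
python3 -m pendant '[0.036,0,0.034,0,0,0,1,0,0,0,0,0,0,1]' | grep -E "pos|contact"
```

```text
tool_pos: [584.9, 251.9, 189.8]
contact_force: [-3.8, -1.0, 3.8]
```

```bash
python3 -m pendant '[0,0,0,0,0,0,0.3,0,0,0,0,0,0,0.1,0,0,0,0,0,0,-0.1,0,0,0,0,0,0,-0.3,0,0,0,0,0,0,-0.3,0,0,0,0,0,0,-0.3,0,0,0,0,0,0,-0.3]'
python3 - <<'E'
from place import *
m=camera_model("wrist");w=capture("wrist");s=capture("scene");t=capture("top")
for c in("wrist","scene","top"):
    for n in("blue_dog_collar","blue_dog_grip"):
        print(c,n,[(np.round(q["location"],0).tolist(),round(q["score"],2)) for q in pinpoint(c,n)[:2]], proj(camera_model(c),L+F.apply([22-190,0,0 if "collar" in n else 33])).round(0))
a=cv2.resize(s[180:340,190:400],(525,400),interpolation=cv2.INTER_CUBIC);b=cv2.resize(t[180:320,190:270],(228,400),interpolation=cv2.INTER_CUBIC)
save("c2.png",np.hstack([a,b]))
E
```

```text
time: 18.35
tool_pos: [585.5, 252.0, 189.0]
tcp_rot: [3.141, 0.289, 0.278]
contact_force: [-0.6, -0.7, -0.4]
grip_width: 59.4
finger_force: 0.0
wrist blue_dog_collar [([320.0, 336.0], 0.95)] [316. 331.]
wrist blue_dog_grip [([318.0, 376.0], 0.77)] [316. 371.]
scene blue_dog_collar [([311.0, 306.0], 0.5)] [312. 309.]
scene blue_dog_grip [([316.0, 294.0], 0.54)] [319. 299.]
top blue_dog_collar [([232.0, 280.0], 0.81)] [232. 282.]
top blue_dog_grip [([233.0, 284.0], 0.55)] [231. 287.]
```

View pics/c2.png

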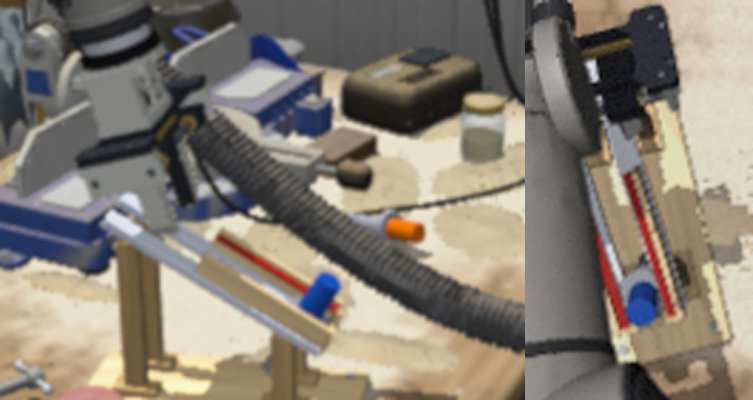

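The pictures show the blue dog upright under the red strips at the stop, with the grip at (316,294) in the scene view, as predicted. Next is the orange one. I'll back out along the normal, level the tool and travel over.

```bash
python3 -m pendant '[-0.6,0,-0.57,0,0,0,-0.3,-0.6,0,-0.57,0,0,0,-0.3,-0.6,0,-0.57,0,0,0,-0.3,-0.6,0,-0.57,0,0,0,-0.3,0,0,0,0,1,0,-0.3,0,0,0,0,1,0,-0.3,0,0,0,0,1,0,-0.3,0,0,0,0,1,0,-0.3,0,0,0,0,0.14,0,-0.3,0,0,0,0,0,0.95,-0.3,0,0,0,0,0,0.95,-0.3,0,0,0,0,0,0.95,-0.3]' | grep -E "time|tool|tcp|con"
python3 -m pendant '[0,0,0,0,0,0.98,-0.3,0,0,0,0,0,0.98,-0.3,0,0,0,0,0,0.98,-0.3,0,0,0,0,0,0.98,-0.3,0,0,0,0,0,0.98,-0.3,0.15,0.93,0.1,0,0,0,-0.3,0.15,0.93,0.1,0,0,0,-0.3,0.15,0.93,0.1,0,0,0,-0.3,0.15,0.93,0.1,0,0,0,-0.3,0.15,0.93,0.1,0,0,0,-0.3,0.15,0.93,0.1,0,0,0,-0.3,0.15,0.93,0.2,0,0,0,-0.3]' | grep -E "time|tool|tcp|con"
python3 -m pendant '[0.15,0.93,0.3,0,0,0,-0.3,0.15,0.93,0.4,0,0,0,-0.3,0.15,0.93,0.5,0,0,0,-0.3,0.15,0.93,0.6,0,0,0,-0.3,0.15,0.93,0.5,0,0,0,-0.3,0.15,0.93,0.4,0,0,0,-0.3,0,0,0,0,0,0,-0.3]' | grep -E "time|tool|tcp|con"
cat > org.py <<'E'
from h import *
m=camera_model("wrist");im=capture("wrist");save("w6.png",im);print(get_obs()["joint_positions"].round(2))
P={}
for k,z in(("grip",27),("collar",21.3)):
    for q in pinpoint("wrist",f"orange_dog_{k}")[:2]: 
        if k not in P: P[k]=onz(m,q["location"],z)
        print(k,np.round(q["location"],1),round(q["score"],2),onz(m,q["location"],z).round(1))
hsv=cv2.cvtColor(im,cv2.COLOR_RGB2HSV);mk=cv2.inRange(hsv,(3,150,60),(20,255,255));n,lb,st,ce=cv2.connectedComponentsWithStats(mk)
i=1+np.argmax(st[1:,4]);ys,xs=np.where(lb==i);(c,sz,an)=cv2.minAreaRect(np.float32(np.c_[xs,ys]));bx=cv2.boxPoints((c,sz,an));print("orange blob",np.round(c),np.round(sz),round(an,1),bx.round(0).tolist())
W=np.array([onz(m,b,27) for b in bx]);e=[W[1]-W[0],W[2]-W[1]];a=max(e,key=np.linalg.norm);print("blob axis yaw",np.degrees(np.arctan2(a[1],a[0])).round(1),"centre",W.mean(0).round(1),[np.linalg.norm(x).round(1) for x in e])
d=P["collar"]-P["grip"];print("yaw",np.degrees(np.arctan2(d[1],d[0])).round(1),np.linalg.norm(d).round(1))
E
python3 org.py
```

```text
time: 20.0
tool_pos: [537.9, 238.4, 275.0]
tcp_rot: [3.141, 0.001, 0.076]
contact_force: [0.9, -0.8, -0.2]
time: 21.2
tool_pos: [517.7, 40.4, 251.3]
tcp_rot: [3.141, 0.0, -0.263]
contact_force: [-0.9, -0.1, -0.8]
time: 21.9
tool_pos: [499.1, -129.8, 168.3]
tcp_rot: [3.141, 0.004, -0.267]
contact_force: [0.1, -0.3, 0.7]
[-0.4   0.38  1.63 -0.    1.13  1.44]
grip [317.9 209.7] 0.78 [ 514.7 -134.5   27. ]
collar [319.1 164.6] 0.88 [ 549.3 -144.9   21.3]
orange blob [316. 202.] [29. 52.] 0.0 [[302.0, 228.0], [302.0, 176.0], [331.0, 176.0], [331.0, 228.0]]
blob axis yaw -15.9 centre [ 520.8 -134.9   27. ] [np.float64(43.1), np.float64(23.3)]
yaw -16.8 36.5
```

```bash
python3 -m pendant '[-0.11,0,0.97,0,0,0.17,-0.3,-0.11,0,0.97,0,0,0,-0.3,-0.11,0,0.97,0,0,0,-0.3,0,0,0,0,1,0,-0.3,0,0,0,0,1,0,-0.3,0,0,0,0,1,0,-0.3,0,0,0,0,1,0,-0.3,0,0,0,0,1,0,-0.3,0,0,0,0,1,0,-0.3,0,0,0,0,1,0,-0.3,0,0,0,0,0,0,-0.3]' | grep -E "time|tool|tcp|con"
cat >> org.py <<'E'
p0,r0=cur(); r=rot(-16,28)
plan("go",p0,r0,P["grip"]+19*r.apply([0,0,1]),r)
E
python3 org.py
```

```text
time: 23.15
tool_pos: [496.0, -129.4, 106.5]
tcp_rot: [-3.129, -0.463, -0.274]
contact_force: [0.9, -0.4, -0.0]
[-0.47  0.3   2.13  0.36  0.28  1.06]
grip [320.9 279.3] 0.83 [ 512.9 -135.5   27. ]
collar [318.8 228.3] 0.58 [ 549.3 -143.9   21.3]
orange blob [317. 268.] [65. 36.] 90.0 [[299.0, 235.0], [335.0, 235.0], [335.0, 300.0], [299.0, 300.0]]
blob axis yaw 164.2 centre [ 521.8 -135.1   27. ] [np.float64(25.4), np.float64(45.4)]
yaw -13.0 37.8
go turn [-0.21  0.42  0.07] shift in old axes [-0.58  0.08  3.23] in new [-0.68  0.04  3.21]
```

The wrist hit its q5 limit at 28° tilt. I'll fit a quick kinematic model from the logged poses to choose a tilt that works for both the grasp and the placing.

```bash
cat > kin.py <<'E'
from h import *
D=[([1.019,.3427,1.525,0,1.2754,-.146],[207,482,226],[3.14,0,2.736]),([-.513,.487,1.469,0,1.186,1.045],[535.1,-213.6,166.7],[-3.142,0,.012]),
([-.922,.433,2.086,1.181,.482,-.323],[480.4,-281.6,85],[3.141,-.604,-.068]),([-.641,.421,1.233,.008,1.482,.995],[514.4,-285.7,289],[-3.138,-.009,-.067]),
([.299,.594,.985,-.016,1.844,1.52],[527.5,237.7,287.4],[3.14,.282,.348]),([-.4,.38,1.63,0,1.13,1.44],[499.1,-129.8,168.3],[3.141,.004,-.267]),([-.47,.3,2.13,.36,.28,1.06],[496,-129.4,106.5],[-3.129,-.463,-.274])]
E_=lambda a,t:R.from_euler(a,t)
def fk(q,k):
    a,d,h,L1,L2,e,Lt,o6=k
    A=E_("z",q[0]);p=np.array([0,0,h])+A.apply([a,d,0]);A=A*E_("y",q[1]);p=p+A.apply([0,0,L1]);A=A*E_("y",q[2]);p=p+A.apply([e,0,L2])
    A=A*E_("z",q[3])*E_("y",q[4])*E_("z",q[5]+o6);return p+A.apply([0,0,Lt]),A
def res(k): 
    r=[]
    for q,p,e in D:
        P,A=fk(q,k);r+=list(P-p)+list(200*(A.inv()*R.from_euler("xyz",e)).as_rotvec())
    return r
s=least_squares(res,[0,77,250,400,400,0,250,np.pi/2]);K_=s.x
LO=np.array([-2.53,-.77,.04,-1,.28,-3.11]);HI=np.array([2.53,2.02,2.7,4.14,2.66,3.11])
def ik(p,r,q0):
    o=least_squares(lambda q:np.r_[fk(q,K_)[0]-p,200*(fk(q,K_)[1].inv()*r).as_rotvec()],np.clip(q0,LO+.01,HI-.01),bounds=(LO,HI));return o.x,np.abs(o.fun).max()
E
python3 - <<'E'
from kin import *
from place import L,yaw,F
print(K_.round(2),np.abs(s.fun).max().round(1),s.fun[-6:].round(1))
n=F.apply([0,0,1]);P=np.array([515.5,-135,27])
for th in(0,6,12,16,20,24):
    r=rot(-16,th);z=r.apply([0,0,1]);q,e=ik(P+19*z,r,D[5][0]);q2,e2=ik(P+19*z-np.array([60*.96,-17,-10]),r,D[5][0])
    al=th+9;rp=rot(np.degrees(yaw),al-60);g=np.array([0,0,-19])+33*np.array([np.cos(np.radians(al)),0,np.sin(np.radians(al))])
    T=L+4.6*n-rp.apply(g);o=[ik(T+h*n,rp,D[4][0]) for h in(0,90)]
    print(th,"grasp",q.round(2),round(e,1),"pull",q2.round(2),round(e2,1),"place",[(x.round(2).tolist(),round(y,1)) for x,y in o])
E
```

```text
[  0.57  76.24 226.3  506.5  379.19  48.13 320.61   1.57] 3.0 [-1.7 -1.2 -2.4  0.2  0.9 -2.2]
0 grasp [-0.4   0.63  1.75 -0.    0.77  1.45] 0.0 pull [-0.41  0.54  1.91 -0.    0.69  1.44] 0.0 place [([0.28, 1.29, 0.07, 0.02, 2.66, 1.59], np.float64(2.4)), ([0.29, 1.07, 0.35, 0.01, 2.61, 1.59], np.float64(0.0))]
6 grasp [-0.41  0.6   1.84  0.02  0.61  1.43] 0.0 pull [-0.42  0.51  1.99  0.03  0.54  1.4 ] 0.0 place [([0.29, 1.18, 0.26, 0.01, 2.49, 1.59], np.float64(0.0)), ([0.29, 0.99, 0.47, 0.01, 2.47, 1.59], np.float64(0.0))]
12 grasp [-0.42  0.57  1.92  0.07  0.44  1.38] 0.0 pull [-0.44  0.48  2.08  0.09  0.38  1.34] 0.0 place [([0.29, 1.08, 0.43, 0.01, 2.31, 1.58], np.float64(0.0)), ([0.29, 0.91, 0.57, 0.01, 2.34, 1.58], np.float64(0.0))]
16 grasp [-0.42  0.56  1.98  0.12  0.33  1.32] 0.0 pull [-0.44  0.47  2.13  0.17  0.28  1.25] 1.7 place [([0.29, 1.02, 0.53, 0.01, 2.21, 1.58], np.float64(0.0)), ([0.29, 0.86, 0.64, 0.01, 2.25, 1.58], np.float64(0.0))]
20 grasp [-0.43  0.55  2.01  0.2   0.28  1.24] 6.6 pull [-0.46  0.46  2.13  0.25  0.28  1.15] 12.6 place [([0.29, 0.96, 0.62, 0.01, 2.1, 1.58], np.float64(0.0)), ([0.29, 0.81, 0.71, 0.01, 2.16, 1.58], np.float64(0.0))]
24 grasp [-0.45  0.54  2.01  0.31  0.28  1.11] 17.5 pull [-0.5   0.45  2.14  0.45  0.28  0.92] 21.4 place [([0.29, 0.9, 0.71, 0.0, 2.0, 1.58], np.float64(0.0)), ([0.29, 0.76, 0.78, 0.0, 2.07, 1.58], np.float64(0.0))]
```

```bash
python3 -m pendant '[0,0,0,0,-1,0,-0.3,0,0,0,0,-1,0,-0.3,0,0,0,0,-1,0,-0.3,0,0,0,0,-0.2,0,-0.3,0,0,0,0,0,0,-0.3]' | grep -E "time|tool|tcp|con"
sed -i 's/rot(-16,28)/rot(-15.5,14)/' org.py; python3 org.py
```

```text
time: 23.8
tool_pos: [495.3, -129.6, 104.0]
tcp_rot: [-3.13, -0.236, -0.271]
contact_force: [-0.9, -0.3, -0.1]
[-0.44  0.35  1.94  0.09  0.62  1.34]
grip [319.2 246.6] 0.87 [ 516.7 -135.7   27. ]
collar [318.  201.5] 0.69 [ 546.6 -143.    21.3]
orange blob [316. 240.] [64. 37.] 90.0 [[298.0, 208.0], [335.0, 208.0], [335.0, 272.0], [298.0, 272.0]]
blob axis yaw 164.8 centre [ 521.4 -135.1   27. ] [np.float64(24.9), np.float64(43.2)]
yaw -13.7 31.2
go turn [-0.17  0.14 -0.02] shift in old axes [0.17 0.05 3.31] in new [0.14 0.01 3.31]
```

```bash
python3 -m pendant '[0.04,0.01,0.83,-0.17,0.14,0,-0.3,0.04,0,0.83,0,0,0,-0.3,0.04,0,0.83,0,0,0,-0.3,0.04,0,0.83,0,0,0,-0.3,0,0,0,0,0,0,-0.3,0,0,0,0,0,0,-0.3]'; python3 -c "
from h import *
print(get_obs()['joint_positions'].round(2))"
```

```text
time: 24.55
tool_pos: [521.8, -137.2, 8.9]
tcp_rot: [-3.141, -0.244, -0.272]
contact_force: [0.9, 0.2, 0.6]
grip_width: 59.6
finger_force: 0.0
[-0.42  0.56  1.95  0.09  0.39  1.34]
```

```bash
python3 -m pendant '[0,0,0,0,0,0,1,0,0,0,0,0,0,1,0,0,0,0,0,0,1,0,0,0,0,0,0,1,0,0,0,0,0,0,1,-0.35,0,-0.22,0,0,0,1,-0.5,0,-0.3,0,0,0,1,-0.5,0,-0.3,0,0,0,1,-0.5,0,-0.3,0,0,0,1]'
python3 -m pendant '[0.24,0,-0.97,0,0,0,1,0.24,0,-0.97,0,0,0,1,0,0,-0.97,0,-0.88,0,1,0,0,-0.97,0,-0.88,0,1,0,0,-0.97,0,-0.88,0,1,0,0,-0.97,0,-0.86,0,1,0,0,-0.9,0,0,0,1,0,0,0,0,0,0,1]'
cat > held.py <<'E'
from h import *
print(get_obs()["joint_positions"].round(2))
m=camera_model("wrist");im=capture("wrist");save("w7.png",im);p0,r0=cur()
obs={}
for k in("grip","collar"):
    q=pinpoint("wrist",f"orange_dog_{k}")[:1]
    if q: obs[k]=q[0]["location"];print(k,np.round(q[0]["location"],1),round(q[0]["score"],2))
q=regions_of("wrist","orange_dog_collar")[:1]
if q:
    mk=q[0]["pixels"];ys,xs=np.where(mk);print("region rows",ys.min(),ys.max(),[(y,xs[ys==y].min(),xs[ys==y].max()) for y in range(ys.min(),ys.max(),12)])
for al in(12,16,20,24,28,32):
    d=np.array([np.cos(np.radians(al)),0,np.sin(np.radians(al))]);g=np.array([0,0,-19.]);v=np.array([-d[2],0,d[0]])
    print(al,"collar",proj(m,p0+r0.apply(g+33*d)).round(1),"tip",proj(m,p0+r0.apply(g+103*d)).round(1),"tip upper edge",proj(m,p0+r0.apply(g+103*d-10*v)).round(1),"lower",proj(m,p0+r0.apply(g+103*d+10*v)).round(1))
E
python3 held.py
```

```text
time: 25.45
tool_pos: [460.8, -120.0, 28.0]
tcp_rot: [-3.141, -0.244, -0.272]
contact_force: [0.3, -0.4, -0.7]
grip_width: 25.4
finger_force: 29.9
time: 26.25
tool_pos: [446.5, -116.3, 232.7]
tcp_rot: [3.141, -0.007, -0.272]
contact_force: [0.1, -0.2, -1.6]
grip_width: 25.2
finger_force: 29.9
[-0.42  0.22  1.68  0.    1.24  1.42]
grip [316.3 328.2] 0.72
collar [319.5 245.6] 0.9Traceback (most recent call last):
  File "held.py", line 10, in <module>
    mk=q[0]["pixels"];ys,xs=np.where(mk);print("region rows",ys.min(),ys.max(),[(y,xs[ys==y].min(),xs[ys==y].max()) for y in range(ys.min(),ys.max(),12)])
                                                                                   ~~~~~~~~~~~~~^^
    return umr_minimum(a, axis, None, out, keepdims, initial, where)
ValueError: zero-size array to reduction operation minimum which has no identity
```

```bash
sed -i 's/range(ys.min(),ys.max(),12)\])/range(ys.min(),ys.max(),12) if (ys==y).any()])/' held.py; python3 held.py
```

```text
[-0.42  0.22  1.69  0.    1.23  1.42]
grip [320.5 326.6] 0.94
collar [317.3 249.6] 0.56
region rows 88 373 [(88, np.int64(310), np.int64(322)), (100, np.int64(294), np.int64(336)), (112, np.int64(293), np.int64(337)), (124, np.int64(293), np.int64(337)), (136, np.int64(294), np.int64(337)), (148, np.int64(294), np.int64(337)), (160, np.int64(294), np.int64(338)), (172, np.int64(294), np.int64(338)), (184, np.int64(295), np.int64(338)), (196, np.int64(294), np.int64(339)), (208, np.int64(295), np.int64(339)), (220, np.int64(295), np.int64(339)), (232, np.int64(295), np.int64(339)), (244, np.int64(288), np.int64(360)), (256, np.int64(267), np.int64(367)), (268, np.int64(273), np.int64(355)), (280, np.int64(288), np.int64(348)), (292, np.int64(288), np.int64(348)), (304, np.int64(289), np.int64(348)), (316, np.int64(289), np.int64(348)), (328, np.int64(289), np.int64(348))]
12 collar [317.6 244.4] tip [317.7  70.7] tip upper edge [317.7  60.3] lower [317.6  79.7]
16 collar [317.6 244.1] tip [317.6  77.9] tip upper edge [317.7  66.7] lower [317.6  87.7]
20 collar [317.5 244.3] tip [317.6  85.6] tip upper edge [317.6  73.9] lower [317.6  96.1]
24 collar [317.5 244.8] tip [317.6  93.8] tip upper edge [317.6  81.5] lower [317.6 104.7]
28 collar [317.5 245.7] tip [317.6 102.2] tip upper edge [317.6  89.6] lower [317.6 113.6]
32 collar [317.5 246.9] tip [317.6 111. ] tip upper edge [317.6  98. ] lower [317.6 122.7]
```

```bash
python3 - <<'E'
from place import *
n=F.apply([0,0,1]);np.savez("track.npz",L=L+4.6*n,yaw=yaw);L=L+4.6*n
al=27;a=np.radians(al);p0,r0=cur();r=rot(np.degrees(yaw),al-60);g=np.array([0,0,-19])+33*np.array([np.cos(a),0,np.sin(a)])
T=L-r.apply(g)+105*n;plan("hover105",p0,r0,T,r);print(T,np.degrees(yaw))
from kin import ik,D
for h in(105,60,0):print(ik(T-(105-h)*n,r,D[4][0])[0].round(2))
print(ik(T,rot(np.degrees(yaw),0),D[4][0])[0].round(2))
E
```

```text
hover105 turn [-2.28 -8.02 -7.65] shift in old axes [ -0.44 -12.1   -1.8 ] in new [  4.01 -10.54  -4.76]
[529.85779599 237.40727892 283.09246681] 15.921209470037805
[0.29 0.81 0.69 0.01 2.21 1.58]
[0.29 0.88 0.65 0.01 2.18 1.58]
[0.29 0.99 0.58 0.01 2.16 1.58]
[ 0.29  0.41  1.26 -0.    1.47  1.58]
```

```bash
python3 -m pendant '[-0.03,-0.93,-0.3,0,0,0,1,-0.03,-0.93,-0.3,0,0,0,1,-0.03,-0.93,-0.3,0,0,0,1,-0.03,-0.93,-0.3,0,0,0,1,-0.03,-0.93,-0.3,0,0,0,1,-0.03,-0.93,-0.3,0,0,0,1,-0.03,-0.93,0,0,0,0,1,-0.03,-0.93,0,0,0,0,1,-0.03,-0.93,0,0,0,0,1,-0.03,-0.93,0,0,0,0,1,-0.03,-0.93,0,0,0,0,1,-0.03,-0.93,0,0,0,0,1]' | grep -E "time|tool|tcp|con|grip"
python3 -m pendant '[-0.03,-0.93,0,0,0,0,1,0,0,0,0,0,-0.985,1,0,0,0,0,0,-0.985,1,0,0,0,0,0,-0.985,1,0,0,0,0,0,-0.985,1,0,0,0,0,0,-0.985,1,0,0,0,0,0,-0.985,1,0,0,0,0,0,-0.985,1,0,0,0,0,0,-0.985,1,0,0,0,0,-0.9,0,1,0,0,0,0,-0.9,0,1,0,0,0,0,-0.9,0,1]' | grep -E "time|tool|tcp|con|grip"
python3 -m pendant '[0,0,0,0,-0.9,0,1,0,0,0,0,-0.9,0,1,0,0,0,0,-0.9,0,1,0,0,0,0,-0.9,0,1,0,0,0,0,-0.9,0,1,0,0,0,0,-0.95,0,1,0,0,0,0,0,0,1]' | grep -E "time|tool|tcp|con|grip"
python3 -c "
from place import *
place(27)"
```

```text
time: 27.85
tool_pos: [524.9, 210.6, 283.0]
tcp_rot: [3.141, 0.0, -0.272]
contact_force: [0.3, -1.8, -1.9]
grip_width: 25.1
time: 29.05
tool_pos: [531.5, 236.5, 283.3]
tcp_rot: [3.141, 0.191, 0.278]
contact_force: [0.3, 0.3, -1.9]
grip_width: 24.7
time: 29.75
tool_pos: [532.2, 236.5, 280.5]
tcp_rot: [3.141, 0.573, 0.278]
contact_force: [0.4, -0.4, -3.0]
grip_width: 25.2
axis vs normal -1.0 collar now in track axes from L [  0.5  -1.5 101.8] foot dir [ 0.003 -0.    -1.   ]
final turn [ 0.01 -0.04 -0.  ] shift in old axes [ 3.01 -0.05  1.56] in new [ 3.02 -0.05  1.55]
20 above turn [ 0.01 -0.04 -0.  ] shift in old axes [ 2.42 -0.05  1.26] in new [ 2.42 -0.05  1.25]
n in tool [-0.891  0.    -0.454] u in tool [ 0.454  0.    -0.891] final TCP [580.3 251.8 192.2]
```

```bash
python3 -m pendant '[0.37,0,0.19,0,0,0,1,0.37,0,0.19,0,0,0,1,0,0,0,0,0,0,1]' | grep -E "time|tool|tcp|con|grip"
python3 - <<'E'
from place import *
place(27)
m=camera_model("wrist");im=capture("wrist");save("w8.png",im)
q=regions_of("wrist","orange_dog_collar")[0]["pixels"];ys,xs=np.where(q)
rows=[y for y in range(ys.min(),ys.max(),10) if (ys==y).any()]
E_={}
for y in(-33.5,-12.5,12.5,33.5):
    P=np.array([proj(m,L+F.apply([x-190,y,0])) for x in np.linspace(120,260,60)]);E_[y]=P[np.argsort(P[:,1])]
g=cv2.cvtColor(im,cv2.COLOR_RGB2GRAY)
for v in rows[:10]:
    print(v,"foot",xs[ys==v].min(),xs[ys==v].max(),"slot",[np.interp(v,E_[y][:,1],E_[y][:,0]).round(1) for y in(33.5,12.5,-12.5,-33.5)])
print("tip model",proj(m,cur()[0]+cur()[1].apply([103*np.cos(np.radians(27)),0,-19+103*np.sin(np.radians(27))])).round(1))
print("rail end model",[E_[y][0].round(0).tolist() for y in E_],[proj(m,L+F.apply([41,y,0])).round(1).tolist() for y in E_])
for v in (int(ys.min())-15,int(ys.min())-40):
    if v>0: gr=np.diff(cv2.GaussianBlur(g,(5,1),0)[v,200:450].astype(int));print(v,"strong edges",[(200+i,int(gr[i])) for i in np.where(np.abs(gr)>9)[0]],[np.interp(v,E_[y][:,1],E_[y][:,0]).round(1) for y in E_])
E
```

```text
time: 30.05
tool_pos: [543.8, 240.0, 260.1]
tcp_rot: [3.141, 0.57, 0.278]
contact_force: [0.1, 0.1, -2.2]
grip_width: 25.3
axis vs normal -1.0 collar now in track axes from L [ 0.8 -1.4 78.2] foot dir [ 0.006 -0.    -1.   ]
final turn [ 0.01 -0.08 -0.  ] shift in old axes [ 2.3  -0.05  1.22] in new [ 2.31 -0.05  1.2 ]
20 above turn [ 0.01 -0.08 -0.  ] shift in old axes [ 1.71 -0.05  0.91] in new [ 1.71 -0.05  0.9 ]
n in tool [-0.891  0.    -0.454] u in tool [ 0.454  0.    -0.891] final TCP [580.3 251.8 192.2]
86 foot 315 317 slot [np.float64(245.6), np.float64(289.2), np.float64(341.2), np.float64(384.8)]
96 foot 295 335 slot [np.float64(248.7), np.float64(290.5), np.float64(340.1), np.float64(381.8)]
106 foot 294 336 slot [np.float64(251.9), np.float64(291.7), np.float64(339.1), np.float64(378.9)]
116 foot 294 337 slot [np.float64(255.0), np.float64(292.9), np.float64(338.1), np.float64(376.0)]
126 foot 294 337 slot [np.float64(258.1), np.float64(294.2), np.float64(337.0), np.float64(373.0)]
136 foot 293 337 slot [np.float64(261.3), np.float64(295.4), np.float64(336.0), np.float64(3
[... 550 characters left out ...]
], [225.1, 20.2]]
71 strong edges [(np.int64(223), -19), (np.int64(224), -22), (np.int64(225), -12), (np.int64(285), -12), (np.int64(288), 23), (np.int64(289), 17), (np.int64(339), -15), (np.int64(340), -12), (np.int64(385), 10), (np.int64(386), 17), (np.int64(387), 13), (np.int64(406), 12)] [np.float64(389.2), np.float64(342.7), np.float64(287.4), np.float64(240.9)]
46 strong edges [(np.int64(220), -16), (np.int64(221), -25), (np.int64(222), -18), (np.int64(282), -11), (np.int64(285), 19), (np.int64(286), 17), (np.int64(341), -15), (np.int64(342), -17), (np.int64(393), 20), (np.int64(394), 26), (np.int64(395), 16)] [np.float64(396.5), np.float64(345.3), np.float64(284.3), np.float64(233.1)]
```

Direct edge readings differ from the model by 2–3 px, so I'll measure the slot edges against the foot more carefully.

```bash
python3 - <<'E'
from h import *
im=cv2.imread("pics/w8.png");
for v in(40,60,80,90): print(v,[f"{u}:{'/'.join(str(x) for x in im[v-1:v+2,u].mean(0).astype(int)[::-1])}" for u in list(range(230,262,6))+list(range(276,296,2))+list(range(330,350,2))+list(range(380,400,3))])
g=cv2.GaussianBlur(cv2.cvtColor(im,cv2.COLOR_BGR2GRAY),(5,5),0).astype(int)
for nm,a,b,sg in(("Linner",276,296,-1),("Linner+",276,296,1),("Rinner",332,350,-1),("Rinner+",332,350,1),("Router",378,402,1)):
    V=range(28,86,4);U=[a+np.argmax(sg*np.diff(g[v,a:b])) for v in V];k=np.polyfit(V,U,1);print(nm,U,"at 100:",np.polyval(k,100).round(1))
E
```

```text
40 ['230:135/124/112', '236:121/120/124', '242:120/120/124', '248:122/121/126', '254:123/122/127', '260:124/124/128', '276:123/122/126', '278:124/123/128', '280:119/118/122', '282:103/102/106', '284:79/77/79', '286:154/139/112', '288:156/139/113', '290:158/141/115', '292:158/141/115', '294:158/141/113', '330:149/132/106', '332:151/134/108', '334:155/138/112', '336:159/141/115', '338:159/141/115', '340:159/142/115', '342:154/138/113', '344:85/83/85', '346:111/109/112', '348:120/119/123', '380:127/124/130', '383:123/122/125', '386:124/123/127', '389:125/124/128', '392:126/125/129', '395:126/123/124', '398:205/195/180']
60 ['230:135/125/112', '236:134/124/112', '242:122/121/126', '248:122/120/124', '254:123/122/126', '260:125/124/128', '276:120/121/125', '278:122/122/126', '280:125/124/128', '282:122/121/126', '284:112/111/115', '286:82/80/82', '288:164/147/119', '290:160/143/115', '292:157/140/114', '294:157/139/113', '330:145/129/104', '332:149/133/107', '334:154/136/111', '336:156/139/113', '338:157/139/113', '340:154/137/112', '342:85/84/86', '344:112/111/115', '346:121/120/124', '3
[... 1939 characters left out ...]
int64(342), np.int64(342), np.int64(342), np.int64(341), np.int64(341), np.int64(341), np.int64(340), np.int64(340), np.int64(339), np.int64(339), np.int64(339), np.int64(338), np.int64(338)] at 100: 336.4
Rinner+ [np.int64(346), np.int64(346), np.int64(346), np.int64(345), np.int64(345), np.int64(344), np.int64(344), np.int64(344), np.int64(343), np.int64(343), np.int64(343), np.int64(342), np.int64(342), np.int64(341), np.int64(341)] at 100: 339.5
Router [np.int64(399), np.int64(398), np.int64(397), np.int64(395), np.int64(394), np.int64(393), np.int64(392), np.int64(391), np.int64(390), np.int64(388), np.int64(387), np.int64(386), np.int64(385), np.int64(384), np.int64(383)] at 100: 378.0
```

Slot centre is at column 314.0 and the foot centre at 315.1, so about 0.6 mm off. A small shift left, then lower.

```bash
python3 -m pendant '[0,-0.025,0,0,-0.08,0,1,0.25,0,0.13,0,0,0,1,0.25,0,0.13,0,0,0,1,0,0,0,0,0,0,1]'
python3 -m pendant '[0.25,0,0.13,0,0,0,1,0.25,0,0.13,0,0,0,1,0.25,0,0.13,0,0,0,1,0.25,0,0.13,0,0,0,1,0.2,0,0.1,0,0,0,1,0,0,0,0,0,0,1]'
python3 -c "
from place import *
place(27)"
```

```text
time: 30.55
tool_pos: [551.6, 243.0, 245.7]
tcp_rot: [3.141, 0.576, 0.278]
contact_force: [0.5, 0.2, -2.1]
grip_width: 25.1
finger_force: 29.9
time: 31.15
tool_pos: [570.9, 248.5, 210.9]
tcp_rot: [3.141, 0.576, 0.278]
contact_force: [0.0, -0.6, -2.2]
grip_width: 25.2
finger_force: 29.9
axis vs normal -1.0 collar now in track axes from L [ 0.7 -0.6 21.2] foot dir [ 0. -0. -1.]
final turn [ 0.01 -0.   -0.  ] shift in old axes [ 0.62 -0.02  0.34] in new [ 0.62 -0.02  0.34]
20 above turn [ 0.01 -0.   -0.  ] shift in old axes [ 0.02 -0.02  0.04] in new [ 0.02 -0.02  0.04]
n in tool [-0.891  0.    -0.454] u in tool [ 0.454  0.    -0.891] final TCP [580.3 251.8 192.2]
```

```bash
python3 -m pendant '[0.11,0,0.057,0,0,0,1,0.11,0,0.057,0,0,0,1,0.11,0,0.057,0,0,0,1,0.07,0,0.035,0,0,0,1,0,0,0,0,0,0,1]' | grep -E "pos|contact"
```

```text
tool_pos: [577.4, 250.3, 200.2]
contact_force: [0.0, -0.4, -1.4]
```

```bash
python3 -m pendant '[0.06,0,0.03,0,0,0,1,0,0,0,0,0,0,1]' | grep -E "pos|contact"
```

```text
tool_pos: [578.3, 250.6, 198.8]
contact_force: [-0.2, 0.2, -2.1]
```

```bash
python3 -m pendant '[0.04,0,0.02,0,0,0,1,0,0,0,0,0,0,1]' | grep -E "pos|contact"
```

```text
tool_pos: [579.0, 250.8, 197.7]
contact_force: [0.0, 0.2, -0.8]
```

```bash
python3 -m pendant '[0.04,0,0.02,0,0,0,1,0,0,0,0,0,0,1]' | grep -E "pos|contact"
```

```text
tool_pos: [579.7, 251.0, 196.4]
contact_force: [0.0, -0.4, -1.2]
```

```bash
python3 -m pendant '[0.04,0,0.02,0,0,0,1,0,0,0,0,0,0,1]' | grep -E "pos|contact"
```

```text
tool_pos: [580.3, 251.2, 195.2]
contact_force: [0.7, -0.2, -1.0]
```

```bash
python3 -m pendant '[0.04,0,0.02,0,0,0,1,0,0,0,0,0,0,1]' | grep -E "pos|contact"
```

```text
tool_pos: [581.0, 251.4, 194.1]
contact_force: [-0.5, -0.4, -1.4]
```

```bash
python3 -m pendant '[0.03,0,0.015,0,0,0,1,0,0,0,0,0,0,1]' | grep -E "pos|contact"
```

```text
tool_pos: [581.5, 251.5, 193.3]
contact_force: [0.6, 0.0, -1.0]
```

```bash
python3 -m pendant '[0.03,0,0.015,0,0,0,1,0,0,0,0,0,0,1]' | grep -E "pos|contact"
```

```text
tool_pos: [581.9, 251.7, 192.4]
contact_force: [-0.4, -0.3, -1.2]
```

```bash
python3 -m pendant '[0.03,0,0.015,0,0,0,1,0,0,0,0,0,0,1]' | grep -E "pos|contact"
```

```text
tool_pos: [582.3, 251.8, 192.0]
contact_force: [-1.4, -0.2, 0.4]
```

Contact has begun, about 2 N. I'll release slowly.

```bash
python3 -m pendant '[0.012,0,0.006,0,0,0,1,0,0,0,0,0,0,0.3,0,0,0,0,0,0,0.1,0,0,0,0,0,0,-0.1,0,0,0,0,0,0,-0.3,0,0,0,0,0,0,-0.3,0,0,0,0,0,0,-0.3,0,0,0,0,0,0,-0.3]'
cat > chk.py <<'E'
from place import *
for c in("wrist","scene","top"):
    m=camera_model(c);save(f"end_{c}.png",capture(c))
    for x,d in((22,"blue"),(66,"orange")):
      for k,z in(("collar",0),("grip",33)):
        print(c,d,k,[(np.round(q["location"],0).tolist(),round(q["score"],2)) for q in pinpoint(c,f"{d}_dog_{k}")[:1]],proj(m,L+F.apply([x-190,0,z])).round(0))
E
python3 chk.py
```

```text
time: 34.05
tool_pos: [582.6, 251.9, 191.3]
tcp_rot: [3.141, 0.574, 0.278]
contact_force: [-0.3, 0.4, 0.0]
grip_width: 59.4
finger_force: 0.0
wrist blue collar [] [317. 282.]
wrist blue grip [] [317. 320.]
wrist orange collar [([317.0, 278.0], 0.59)] [317. 277.]
wrist orange grip [([321.0, 322.0], 0.74)] [317. 321.]
scene blue collar [([309.0, 307.0], 0.6)] [313. 308.]
scene blue grip [([316.0, 293.0], 0.81)] [320. 298.]
scene orange collar [([297.0, 298.0], 0.52)] [297. 298.]
scene orange grip [([306.0, 293.0], 0.55)] [304. 288.]
top blue collar [] [232. 283.]
top blue grip [] [231. 288.]
top orange collar [([222.0, 269.0], 0.48)] [227. 267.]
top orange grip [([228.0, 269.0], 0.63)] [226. 272.]
```

Both sit where predicted. I'll back the arm away along the normal and check once more.

```bash
python3 -m pendant '[-0.72,0,-0.37,0,0,0,-0.3,-0.72,0,-0.37,0,0,0,-0.3,-0.72,0,-0.37,0,0,0,-0.3,-0.72,0,-0.37,0,0,0,-0.3,-0.4,0,-0.8,0,0,0,-0.3,-0.4,0,-0.8,0,0,0,-0.3,0,0,0,0,0,0,-0.3]' | grep -E "time|pos|contact"
python3 chk.py; python3 - <<'E'
from place import *
for c in("scene","top"):
    im=cv2.cvtColor(cv2.cvtColor(cv2.imread(f"pics/end_{c}.png"),cv2.COLOR_BGR2RGB),cv2.COLOR_RGB2HSV);m=camera_model(c)
    for n,lo,hi,x in(("orange",(5,170,60),(17,255,255),66),("blue",(105,170,40),(125,255,255),22)):
        o=proj(m,L+F.apply([x-190,0,28]));k=cv2.inRange(im,lo,hi);y0,x0=int(o[1])-15,int(o[0])-15;k=k[y0:y0+30,x0:x0+30];ys,xs=np.where(k);print(c,n,len(xs),xs.mean()+x0 if len(xs) else "",ys.mean()+y0 if len(xs) else "","expect",o.round(1))
E
```

```text
time: 35.5
tool_pos: [542.2, 240.4, 332.6]
contact_force: [0.2, -0.1, 0.2]
wrist blue collar [] [317. 150.]
wrist blue grip [([318.0, 179.0], 0.58)] [317. 179.]
wrist orange collar [([318.0, 127.0], 0.61)] [317. 129.]
wrist orange grip [([319.0, 162.0], 0.88)] [317. 162.]
scene blue collar [([309.0, 306.0], 0.66)] [313. 308.]
scene blue grip [([313.0, 296.0], 0.55)] [320. 298.]
scene orange collar [([296.0, 296.0], 0.62)] [297. 298.]
scene orange grip [([304.0, 289.0], 0.9)] [304. 288.]
top blue collar [([232.0, 282.0], 0.46)] [232. 283.]
top blue grip [([229.0, 286.0], 0.45)] [231. 288.]
top orange collar [([225.0, 270.0], 0.57)] [227. 267.]
top orange grip [([225.0, 268.0], 0.53)] [226. 272.]
scene orange 169 301.62721893491124 288.2248520710059 expect [302.8 289.5]
scene blue 126 317.7063492063492 297.7142857142857 expect [318.8 299.2]
top orange 124 224.7983870967742 270.31451612903226 expect [225.9 271.3]
top blue 101 230.8910891089109 285.4059405940594 expect [231.3 287.2]
```

Both dogs match the predicted end poses within a pixel or two in all views. Handing in.

```bash
python3 -c "
from plant import *
print(close_job())"
```

```text
the job is handed in; nothing more can be done
None
```

Both bench dogs are in the chute under the red strips, blue at the stop and orange against it; the robot is clear, and the job was handed in at about 36 s.

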